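# Fill a bead order at the packing bench

### The job

Fill an order: use the scoop to carry all the wooden beads from the blue tub into the open cardboard carton, never touching the beads with the fingers, then stand the scoop back in its black tray. After that confirm the order on the white console: press the yellow key fully down and let it go, then the green key likewise, and never press the red one. Leave the glue bottle, the tape dispenser and the mug where they stand.

Things in the scene. Friction and masses are not known exactly. Their poses are not given: they have to be found in the camera images.
- scoop: Aluminium scoop, 160 g. Origin on the underside of its pan; z up, x to the pan's open mouth. Pan: flat 2 mm floor, x = -22 (back wall) to +94 mm (lip), 84 mm wide (y); 2 mm side walls 34 mm high up to x = 34, 12 mm high up to x = 58, then bare floor. Starts standing in its tray, mouth to the tray's +x
- handle (a point): grip point on the scoop's orange upright handle, a flat-sided post 26 mm (x) by 22 mm (y), top at 120 mm; this point is on its axis at scoop x = -6, y = 0, z = 98 mm; grip across y
- pan_mid (a point): the middle of the underside of the scoop's pan (scoop x = 36 mm)
- tray: Black scoop tray, fixed, 150 (x) by 116 (y) mm outside, walls 4 mm thick, rim 14 mm high, floor top 4 mm above the table (floor about 142 by 108 mm). Origin at the centre of its underside; z up
- tub: Blue open tub, fixed, 250 (x) by 106 (y) mm outside, walls and floor 5 mm, rim 55 mm high. Origin at the centre of its underside, x along its length. The beads lie on the flat floor of its +x half, the -x half is free to lower the scoop into
- carton: Brown open-topped square carton, fixed, 138 by 138 mm outside, walls and floor 4 mm, rim 60 mm high, flaps hanging down outside. Origin at the centre of its underside
- bead0: Round lacquered wooden bead, smooth, 24 mm diameter, 12 g; origin at its centre
- bead1: Round lacquered wooden bead, smooth, 24 mm diameter, 12 g; origin at its centre
- bead2: Round lacquered wooden bead, smooth, 24 mm diameter, 12 g; origin at its centre
- bead3: Round lacquered wooden bead, smooth, 24 mm diameter, 12 g; origin at its centre
- bead4: Round lacquered wooden bead, smooth, 24 mm diameter, 12 g; origin at its centre
- bead5: Round lacquered wooden bead, smooth, 24 mm diameter, 12 g; origin at its centre
- console: White key console, fixed slab 75 (x) by 176 (y) by 22 mm high with three keys in a row along y, in any order of colour, 52 mm apart, 8 mm to -x of its middle. Origin at the centre of its underside
- key_yellow_top (a point): centre of the top of the round yellow key (28 mm diameter), pressed straight down
- key_green_top (a point): centre of the top of the round green key (28 mm diameter), pressed straight down
- key_red_top (a point): centre of the top of the round red key (28 mm diameter), pressed straight down
- key_yellow (a joint): travel of the yellow key: 0 up, 0.006 m fully down; springs back; full travel takes about 5 N
- key_green (a joint): travel of the green key: 0 up, 0.006 m fully down; springs back; full travel takes about 5 N
- key_red (a joint): travel of the red key: 0 up, 0.006 m fully down; springs back; full travel takes about 5 N
- glue: Bystander: white glue bottle, 48 mm diameter, 170 mm tall, standing; origin at the centre of its underside
- dispenser: Bystander: grey tape dispenser with an amber roll, 155 (x) by 60 (y) mm, 100 mm high; origin at the centre of its underside
- mug: Bystander: white mug, 76 mm diameter, 90 mm tall, handle at its +y side; origin at the centre of its underside

How it is judged (in metres and radians):
On the way, in this order (a step that is already met when the one before it is completed fails the run):
1. the scoop carries at least one bead, more than 80 mm above the table (((x of bead0 in the frame of scoop between -0.02 and 0.095 m and y of bead0 in the frame of scoop between -0.042 and 0.042 m and z of bead0 in the frame of scoop between 0 and 0.05 m and height (world z) of bead0 above 0.08 m) or (x of bead1 in the frame of scoop between -0.02 and 0.095 m and y of bead1 in the frame of scoop between -0.042 and 0.042 m and z of bead1 in the frame of scoop between 0 and 0.05 m and height (world z) of bead1 above 0.08 m) or (x of bead2 in the frame of scoop between -0.02 and 0.095 m and y of bead2 in the frame of scoop between -0.042 and 0.042 m and z of bead2 in the frame of scoop between 0 and 0.05 m and height (world z) of bead2 above 0.08 m) or (x of bead3 in the frame of scoop between -0.02 and 0.095 m and y of bead3 in the frame of scoop between -0.042 and 0.042 m and z of bead3 in the frame of scoop between 0 and 0.05 m and height (world z) of bead3 above 0.08 m) or (x of bead4 in the frame of scoop between -0.02 and 0.095 m and y of bead4 in the frame of scoop between -0.042 and 0.042 m and z of bead4 in the frame of scoop between 0 and 0.05 m and height (world z) of bead4 above 0.08 m) or (x of bead5 in the frame of scoop between -0.02 and 0.095 m and y of bead5 in the frame of scoop between -0.042 and 0.042 m and z of bead5 in the frame of scoop between 0 and 0.05 m and height (world z) of bead5 above 0.08 m))), for 0.2 s.
2. all six beads are in the carton (horizontal distance between each of bead0, bead1, bead2, bead3, bead4, bead5 and carton below 0.078 m and height (world z) of each of bead0, bead1, bead2, bead3, bead4, bead5 below 0.06 m), for 0.2 s.
3. the scoop stands released in its tray (horizontal distance between pan_mid and tray below 0.025 m and height (world z) of scoop below 0.01 m and angle between scoop's own z axis and vertical below 0.08 rad and contact force between the fingers and scoop below 0.1 N and linear speed of scoop below 0.02 m/s), for 0.2 s.
4. the yellow key is pressed fully down (4.5 mm or more) (value of joint key_yellow above 0.0045 m), for 0.05 s.
5. the yellow key is let go (value of joint key_yellow below 0.0015 m), for 0.05 s.
6. the green key is pressed fully down (4.5 mm or more), the yellow one being up (value of joint key_green above 0.0045 m and value of joint key_yellow below 0.0015 m), for 0.05 s.
At the end, for the whole second after the job is handed in: All six beads lie inside the carton, below its rim; the scoop stands upright (within 0.08 rad) on the floor of its tray, its pan's middle within 25 mm of the tray's centre, released and at rest; all keys are up (all of step 2 and all of step 3 and value of joint each of key_yellow, key_green, key_red below 0.0015 m); the robot touches nothing.
It fails at once if the fingers touch a bead (contact force between the fingers and bead0 above 0.3 N or contact force between the fingers and bead1 above 0.3 N or contact force between the fingers and bead2 above 0.3 N or contact force between the fingers and bead3 above 0.3 N or contact force between the fingers and bead4 above 0.3 N or contact force between the fingers and bead5 above 0.3 N).
It fails at once if the red key is pressed by more than 3 mm (value of joint key_red above 0.003 m).
It fails at once if the bottle, dispenser or mug is moved more than 20 mm or tipped more than 0.3 rad (distance of any of glue, dispenser, mug from where it was at the start of the episode above 0.02 m or angle between any of glue, dispenser, mug's own z axis and vertical above 0.3 rad).
It also fails if it takes over 72 s, if anything falls off the work surface, if the arm or the gripper's body presses on something with over 40 N, if the wrist force passes 120 N, or if a joint passes its speed limit or range.

### The arm

A 6-joint arm with a two-finger parallel gripper is mounted at the origin on the work surface. World frame = base frame: x ahead of the robot, y to its left, z up, the work surface at z = 0. Lengths are in m, angles in degrees, forces in N, time in s.
With the tool pointing down it reaches from about 0.3 to 0.95 m from the base axis. Payload 3.1 kg.
Tool frame: the origin (TCP) lies at the very end of the fingers, on their centre line; the grasp point (between the pads) lies 19 mm behind it; y points along the fingers, x is the direction in which the jaws open and shut, and the axes are right-handed (so a half turn about y gives the same grasp; the last joint's range is limited). The gripper opens to 85 mm and grips with 20 to 120 N. Pads are 22 mm wide; open, the fingers measure 114 mm over their backs; the gripper's body (76 mm by 85 mm) begins 54 mm behind the grasp point. The pads swing forward as they close: fully open they stand 13 mm farther back than shut.
Start: joints at [70.663, 17.653, 93.61, -0, 68.738, -3.994], TCP at [0.165, 0.603, 0.2] pointing down, gripper open.
Joint ranges: [-175.34, 175.34], [-45.06, 112.39], [2.9, 150.54], [-68.45, 248.45], [3.09, 151.38], [-168.51, 168.51]. Speed limits (degrees/s): [159.86, 159.86, 180, 180, 180, 180].

### API

Orientations are given as [roll, pitch, yaw] about the fixed x, y, z axes, in that order (R = Rz(yaw) Ry(pitch) Rx(roll)).
In Python, from cell import bot gives the robot as it stands. Calls block until the motion is done:
- bot.reach(position, orientation): joint-space move of the TCP to a pose.
- bot.servo_line(position, rotation=None, speed=0.15): straight line of the TCP; rotation=None keeps the orientation; speed is the mean speed in m/s.
- bot.move_joints(angles): joint-space move.
- bot.set_gripper(opening): finger opening in m; the grip force is fixed at half the most; returns when the fingers have stopped.
- bot.pause(seconds).
- bot.inverse_kinematics(position, orientation): joint angles nearest the present ones, or None.
- bot.get_obs(): the state.
- bot.capture(name): name is "side" or "top"; returns the picture (480x640x3 uint8, red, green, blue); there is no depth.
- bot.calibration(name): a dict with "fx", "fy", "cx", "cy" (pixels), "origin" and "attitude" of the camera in the world. Camera axes: x right, y down, z forward; pixel columns grow to the right and rows downward; lengths in m; the calibration is good to about 2 mm. A picture is of the moment at which its call begins. calibration takes no time and is no camera call.
A pose or a line that the arm cannot do raises bot.IKError and nothing moves.
- bot.sign_off(): hands the job in, once; it reports no verdict.
The state is a dict: "time_s": time; "joint_positions": joint angles; "qvel": joint speeds; "tau": joint torques, N m; "eef_pos": TCP position; "ee_rot": TCP orientation; "ft_force": force on the tool from outside, world axes, zero at the start; "moment": the same for the moment, N m; "grip_width": finger opening in m.
Only numpy, scipy, OpenCV 4.12 (cv2) and the standard library are available. Lean on these libraries where they do the work, as an engineer would, in place of code of your own. Each camera call takes 0.05 s, during which the arm holds its last target. There are 200 camera calls.

## Working session

There is one attempt and no reset: what is moved stays moved. The work goes in short steps, each a Python script; the robot and the scene stay as the last script left them, time stands still between calls to the robot, and variables do not carry over. Pictures are saved under pics/ and viewed, about 8 in all and at most 12, crops included, and the job is handed in when it is done.

```bash
ls; mkdir -p pics; python3 - <<'E'
from cell import bot
import cv2
for n in ("top","side"):
    im=bot.capture(n); cv2.imwrite(f"pics/{n}0.png",im[:,:,::-1]); print(n,bot.calibration(n))
o=bot.get_obs(); print(o)
E
```

```text
pics
top {'fx': 593.6103753010359, 'fy': 593.6103753010359, 'cx': 317.5718361625962, 'cy': 235.33843455859204, 'origin': array([0.38061164, 0.01758609, 1.688305  ]), 'attitude': array([-173.10073617,    0.38542952,  -89.29536383])}
side {'fx': 452.65422070252015, 'fy': 452.65422070252015, 'cx': 313.4078955752366, 'cy': 241.31891740208474, 'origin': array([0.23473993, 0.65410005, 0.77673828]), 'attitude': array([-133.95171233,    0.5216846 , -152.77737049])}
{'time_s': 0.1, 'joint_positions': array([ 7.06627219e+01,  1.77019496e+01,  9.36813094e+01,  1.14690091e-03,
        6.87388946e+01, -3.99478933e+00]), 'qvel': array([-0.10018983, -0.19723373, -0.21145165, -0.06754951,  0.10455706,
       -0.0318253 ]), 'tau': array([-8.54984028e-04, -4.16407728e+01, -2.77645576e+01, -9.49249034e-05,
        4.04000268e-03, -8.04847730e-06]), 'eef_pos': array([0.16513108, 0.60194727, 0.19904318]), 'ee_rot': array([-89.99042471,   0.12178243,  74.65710434]), 'ft_force': array([-0.00198062,  0.75869295,  0.1633973 ]), 'moment': array([-0.01153026,  0.00992683,  0.01957356]), 'grip_width': 0.08560726281986332}
```

View pics/top0.png

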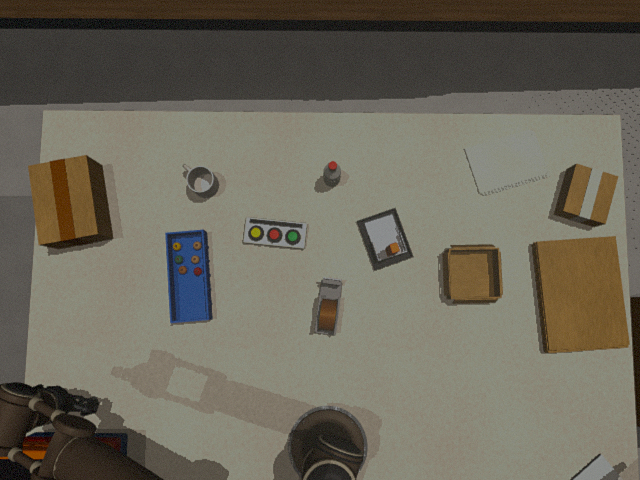

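View pics/side0.png

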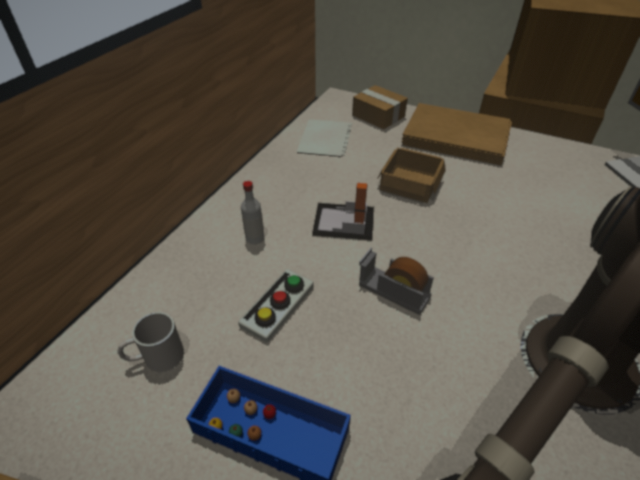

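The top view shows the tub at about (190,277) with its beads at the far end. It also shows the console keys (256,233 yellow, 275,235 red, 292,237 green), the tray and scoop (385,238), the carton (472,274), the dispenser, bottle and mug. The side view agrees with this. Next I'll measure by colour.

```bash
cat > h.py <<'E'
import numpy as np, cv2
from scipy.spatial.transform import Rotation as Ro
from cell import bot
def cam(n):
    c=bot.calibration(n); return c,Ro.from_euler('xyz',c['attitude'],degrees=True).as_matrix()
def ray(n,p):
    c,R=cam(n); p=np.atleast_2d(p).astype(float)
    d=np.c_[(p[:,0]-c['cx'])/c['fx'],(p[:,1]-c['cy'])/c['fy'],np.ones(len(p))]
    return c['origin'],d@R.T
def cast(n,p,z):
    o,d=ray(n,p); return o+d*((z-o[2])/d[:,2])[:,None]
def proj(n,P):
    c,R=cam(n); q=(np.atleast_2d(P)-c['origin'])@R
    return np.c_[q[:,0]/q[:,2]*c['fx']+c['cx'],q[:,1]/q[:,2]*c['fy']+c['cy']]
def tri(p,q):
    (a,d),(b,e)=ray('top',p),ray('side',q); d=d[0]/np.linalg.norm(d[0]); e=e[0]/np.linalg.norm(e[0])
    s=np.linalg.lstsq(np.c_[d,-e],b-a,rcond=None)[0]; P,Q=a+s[0]*d,b+s[1]*e
    return (P+Q)/2,np.linalg.norm(P-Q)
def blob(im,lo,hi,box,big=True):
    hsv=cv2.cvtColor(im,cv2.COLOR_RGB2HSV); m=cv2.inRange(hsv,np.array(lo),np.array(hi))
    x0,y0,x1,y1=box; k=np.zeros_like(m); k[y0:y1,x0:x1]=m[y0:y1,x0:x1]
    cs=cv2.findContours(k,cv2.RETR_EXTERNAL,cv2.CHAIN_APPROX_NONE)[0]
    c=max(cs,key=cv2.contourArea); M=cv2.moments(c)
    return c[:,0,:],np.array([M['m10'],M['m01']])/M['m00'],k
E
python3 - <<'E'
from h import *
t=cv2.cvtColor(cv2.imread('pics/top0.png'),cv2.COLOR_BGR2RGB); s=cv2.cvtColor(cv2.imread('pics/side0.png'),cv2.COLOR_BGR2RGB)
# tub
for n,im,box in(('top',t,(150,215,225,335)),('side',s,(170,350,370,480))):
    c,m,k=blob(im,(105,120,40),(125,255,255),box); h=cv2.convexHull(c)
    q=cv2.approxPolyDP(h,4,True)[:,0]; print('tub',n,q.tolist()); print(cast(n,q,.055).round(4).tolist()); 
    print('   z0',cast(n,q,0).round(4).tolist())
# keys
for name,lo,hi in(('yellow',(22,120,80),(34,255,255)),('green',(50,80,40),(85,255,255)),('red',(0,150,80),(5,255,255))):
    a=blob(t,lo,hi,(240,215,310,250)); b=blob(s,lo,hi,(235,265,320,340))
    print(name,a[1].round(1),b[1].round(1),tri(a[1],b[1]),cv2.contourArea(a[0]))
# handle
a=blob(t,(4,130,80),(14,255,255),(380,232,405,262)); b=blob(s,(2,130,80),(14,255,255),(345,175,375,230))
print('handle',a[1],b[1],tri(a[1],b[1])); print(a[0].min(0),a[0].max(0),b[0].min(0),b[0].max(0))
# carton
a=blob(t,(8,60,50),(22,255,255),(435,235,508,310)); q=cv2.approxPolyDP(cv2.convexHull(a[0]),4,True)[:,0]
print('carton',a[1],q.tolist(),cast('top',q,.06).round(3).tolist())
# tray dark
g=cv2.cvtColor(t,cv2.COLOR_RGB2HSV)
a=blob(t,(0,0,0),(180,255,75),(350,200,420,278)); q=cv2.approxPolyDP(cv2.convexHull(a[0]),3,True)[:,0]
print('tray',a[1],q.tolist(),cast('top',q,.014).round(3).tolist())
up=lambda im,x0,y0,w,h,f:cv2.resize(im[y0:y0+h,x0:x0+w],None,fx=f,fy=f,interpolation=cv2.INTER_CUBIC)
A=up(t,350,200,65,75,5);B=up(t,160,222,60,106,5)
B=B[:530]; C=up(s,305,170,80,75,5)
W=np.zeros((600,800,3),np.uint8); W[:375,:325]=A; W[:530,330:630]=B[:530]; 
W=W[:,:630]; cv2.imwrite('pics/crop1.png',W[:,:,::-1]); cv2.imwrite('pics/crop2.png',C[:,:,::-1])
E
```

```text
tub top [[203, 230], [208, 318], [171, 322], [166, 233]]
[[0.5894, 0.3495, 0.055], [0.3474, 0.3272, 0.055], [0.3354, 0.4279, 0.055], [0.5798, 0.4521, 0.055]]
   z0 [[0.5964, 0.3607, 0.0], [0.3463, 0.3376, 0.0], [0.3339, 0.4417, 0.0], [0.5865, 0.4667, 0.0]]
tub side [[218, 367], [349, 415], [329, 479], [300, 479], [193, 431], [187, 417]]
[[0.5874, 0.3558, 0.055], [0.3429, 0.3305, 0.055], [0.3294, 0.4337, 0.055], [0.3678, 0.4534, 0.055], [0.5551, 0.4683, 0.055], [0.5784, 0.4542, 0.055]]
   z0 [[0.6143, 0.3331, 0.0], [0.3511, 0.3059, 0.0], [0.3366, 0.4169, -0.0], [0.378, 0.4381, 0.0], [0.5795, 0.4541, 0.0], [0.6046, 0.439, 0.0]]
yellow [255.4 232.1] [264.3 312.8] (array([0.58647319, 0.20530675, 0.03665653]), np.float64(0.002371889389668864)) 65.0
green [292.3 235.7] [293.3 280.5] (array([0.57728999, 0.10148326, 0.034589  ]), np.float64(0.002875325330976068)) 64.0
red [273.8 234. ] [279.3 295.9] (array([0.58152212, 0.15357113, 0.03670728]), np.float64(0.0023689605154387705)) 55.5
handle [391.33333333 248.        ] [361.35365854 185.82926829] (array([ 0.53670949, -0.16564687,  0.1235259 ]), np.float64(0.003330117575449805))
[390 243] [397 252] [357 183] [366 189]
carton [472.20284197 273.76826983] [[498, 248], [501, 297], [487, 303], [446, 299], [445, 249], [480, 244]] [[0.548, -0.466, 0.06], [0.414, -0.471, 0.06], [0.397, -0.432, 0.06], [0.407, -0.321, 0.06], [0.544, -0.32, 0.06], [0.559, -0.417, 0.06]]
tray [384.25536915 238.75630116] [[394, 208], [412, 256], [374, 269], [357, 221]] [[0.664, -0.186, 0.014], [0.527, -0.236, 0.014], [0.489, -0.129, 0.014], [0.625, -0.08, 0.014]]
```

View pics/crop1.png

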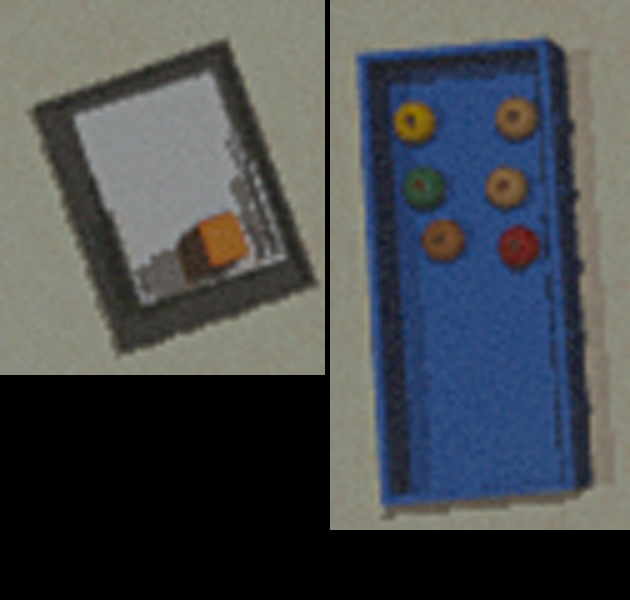

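The crop resolves the tub rim, six beads in the far half (the nearest is red, at about (197,271)) and the handle top at about (394,247.7). Sizes match those given, and the rim yaw is about 5.6°. Next I'll compute final values and check IK for the whole plan.

```bash
cat >> h.py <<'E'
TUB=np.array([.4615,.3905]); TY=5.65
TRAY=np.array([.576,-.158]); SY=20.0
OFF=np.array([-.006,0,.079])      # TCP in the scoop frame
def pose(p,yaw,tilt,ref=(0,0,0)):
    """TCP pose putting scoop point ref at p; tilt>0 raises the mouth (deg)"""
    R=Ro.from_euler('ZY',[yaw,-tilt],degrees=True).as_matrix()
    T=np.c_[R[:,1],-R[:,2],-R[:,0]]
    return np.array(p)+R@(OFF-np.array(ref)),Ro.from_matrix(T).as_euler('xyz',degrees=True)
def tubp(x,y,z):
    a=np.radians(TY); return np.array([TUB[0]+x*np.cos(a)-y*np.sin(a),TUB[1]+x*np.sin(a)+y*np.cos(a),z])
def line(p,yaw,tilt,v,ref=(0,0,0)): a,b=pose(p,yaw,tilt,ref); bot.servo_line(a,b,speed=v)
LIP=(.094,0,0); BACK=(-.022,0,0)
E
python3 - <<'E'
from h import *
for q,n in(((165,232.6),'FL'),((203.2,229.6),'FR'),((209.2,319.6),'NR'),((170.6,322.2),'NL')): print(n,cast('top',q,.055)[0].round(4))
print('handle top cast',cast('top',(394,247.7),.124)[0].round(4),'side',cast('side',(361.35,185.8),.124)[0].round(4),tri((394,247.7),(361.35,185.8)))
a=np.radians(TY)
for q in((413,122),(516,117),(424,187),(506,187),(442,240),(518,247)):
    P=cast('top',((q[0]-330)/5+159.6,q[1]/5+221.6),.017)[0][:2]-TUB
    print('bead',round(P@[np.cos(a),np.sin(a)],4),round(P@[-np.sin(a),np.cos(a)],4))
def chk(n,a): print(n,a[0].round(3),a[1].round(1),(lambda r:None if r is None else np.round(r,1))(bot.inverse_kinematics(*a)))
S=[.542,-.170]
for z in(.004,.2): chk('tray',pose([*S,z],SY,0))
for t in(0,15,25,35): chk(f'tubback{t}',pose(tubp(-.097,0,.006),TY,0) if t==0 else pose(tubp(.002,0,.006),TY,t,BACK))
chk('tub lift',pose(tubp(.0,0,.15),TY,25))
for y in(-60,-45,-20,0,20):
  for t in(25,-20,-35,-45): chk(f'carton{y},{t}',pose([.478,-.394,.05],y,t,LIP))
E
```

```text
FL [0.5809 0.4549 0.055 ]
FR [0.5905 0.349  0.055 ]
NR [0.3432 0.3238 0.055 ]
NL [0.3348 0.429  0.055 ]
handle top cast [ 0.5391 -0.1722  0.124 ] side [ 0.5349 -0.1655  0.124 ] (array([ 0.5388049 , -0.17321665,  0.11769345]), np.float64(0.002026650557927248))
bead 0.0898 0.0325
bead 0.0875 -0.026
bead 0.0523 0.0284
bead 0.0483 -0.0179
bead 0.0215 0.02
bead 0.0139 -0.0225
tray [ 0.536 -0.172  0.083] [-90.   0. 110.] [ -22.2   19.   106.9   -0.    54.1 -132.2]
tray [ 0.536 -0.172  0.279] [-90.   0. 110.] [ -22.2    7.2   97.1   -0.    75.7 -132.2]
tubback0 [0.359 0.38  0.085] [-90.    0.   95.6] [ 41.9  14.8 112.3  -0.   52.9 -53.8]
tubback15 [0.459 0.39  0.086] [-105.    -0.    95.7] [ 41.3  16.5 111.6 -13.4  40.4 -45. ]
tubback25 [0.445 0.389 0.084] [-115.     0.    95.7] [ 46.2  13.6 118.9 -31.4  31.9 -24.8]
tubback35 [0.431 0.388 0.08 ] [-125.     0.    95.6] [ 52.   13.3 125.1 -59.2  28.9   6.3]
tub lift [0.423 0.387 0.219] [-115.     0.    95.7] [ 48.    0.4 115.4 -22.7  47.6 -34.7]
carton-60,25 [ 0.416 -0.287  0.079] [-115.    0.   30.] [-31.5   3.7 131.7 -28.4  25.1 -37.8]
cart
[... 1066 characters left out ...]
79] [-115.    0.   90.] None
carton0,-20 [ 0.411 -0.394  0.158] [-70.   0.  90.] [ -40.4   24.9   91.3  -13.    79.5 -126.2]
carton0,-35 [ 0.441 -0.394  0.172] [-55.   0.  90.] [ -34.9   36.2   77.6  -19.2   95.7 -121.7]
carton0,-45 [ 0.463 -0.394  0.177] [-45.   0.  90.] [ -32.1   44.5   67.9  -23.1  106.4 -120.8]
carton20,25 [ 0.361 -0.436  0.079] [-115.   -0.  110.] [-70.   19.5 111.6  31.7  53.5 159.7]
carton20,-20 [ 0.415 -0.417  0.158] [-70.   0. 110.] [ -39.4   23.6   93.2  -17.8   74.4 -142.9]
carton20,-35 [ 0.444 -0.407  0.172] [-55.  -0. 110.] [ -31.7   32.4   83.7  -26.8   87.7 -134.9]
carton20,-45 [ 0.464 -0.399  0.177] [-45.   0. 110.] [ -27.6   39.3   76.7  -31.7   96.7 -131.9]
```

The bead row starts 2 mm past the tub's middle, so the scoop just fits. The handle casts agree within about 5 mm with the tray-derived position (.537,-.172). Grasping now.

```bash
sed -i 's/^TUB=.*/TUB=np.array([.4620,.3905]); TY=5.8/' h.py; python3 - <<'E'
from h import *
H=np.array([.538,-.1715]); R=pose([0,0,0],SY,0)[1]
bot.reach([*H,.26],R); bot.servo_line([*H,.083],R,speed=.15)
o=bot.get_obs(); print(o['time_s'],o['eef_pos'],o['ft_force'])
bot.set_gripper(0.0); o=bot.get_obs(); print(o['time_s'],o['eef_pos'],o['ft_force'],o['grip_width'])
bot.servo_line([*H,.20],R,speed=.15); o=bot.get_obs(); print(o['time_s'],o['eef_pos'],o['ee_rot'],o['ft_force'],o['moment'])
im=bot.capture('side'); im2=bot.capture('top')
p=proj('side',[*H,.15])[0].astype(int); q=proj('top',[*H,.12])[0].astype(int); print(p,q)
W=np.hstack([cv2.resize(a[max(c[1]-55,0):][:110,c[0]-55:c[0]+55],(400,400),interpolation=2) for a,c in((im,p),(im2,q))])
cv2.imwrite('pics/grip.png',W[:,:,::-1])
E
```

```text
4.4583 [ 0.5389866  -0.17187523  0.08408286] [-0.25365762 -0.22477413  0.0354791 ]
5.0667 [ 0.53856649 -0.17190013  0.08351499] [-0.42780852 -0.65150926  2.90704202] 0.020266891051781682
6.0 [ 0.53685261 -0.17101472  0.19854769] [-89.87950998  -0.11114436 110.0004047 ] [-0.71236619  0.6612565  -2.38184773] [-0.0161224   0.02288677  0.0354816 ]
[361 175] [393 248]
```

View pics/grip.png

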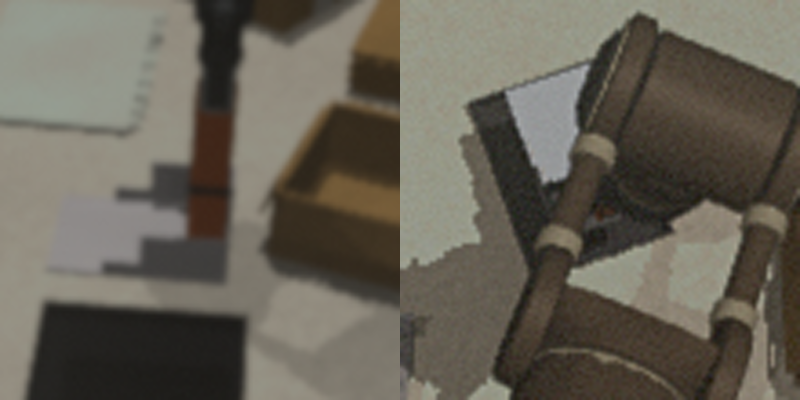

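Both views show the scoop held level by the handle and lifted clear of the tray. I'll carry it to the tub, lower it, and feel for the side walls to centre it.

```bash
cat >> h.py <<'E'
OFF=np.array([-.006,0,.0795])
def F(n=3):
    f=[]
    for _ in range(n): bot.pause(.03); f.append(bot.get_obs()['ft_force'])
    return np.mean(f,0)
def tubF(f):
    a=np.radians(TY); return np.array([f[0]*np.cos(a)+f[1]*np.sin(a),-f[0]*np.sin(a)+f[1]*np.cos(a),f[2]])
E
python3 - <<'E'
from h import *
X=-.093
a=pose(tubp(X,0,.19),TY,0); bot.reach(*a); print(bot.get_obs()['time_s'])
line(tubp(X,0,.075),TY,0,.2); f0=tubF(F(5)); print('free',f0.round(2))
for z in(.05,.03,.014):
    line(tubp(X,0,z),TY,0,.08); f=tubF(F())-f0; print(z,f.round(2))
    if abs(f).max()>6: raise SystemExit('contact')
lim={}
for s in(1,-1):
    for d in np.arange(1,10)*.001:
        line(tubp(X,s*d,.014),TY,0,.05); f=tubF(F())-f0
        if -s*f[1]>2.5: break
    lim[s]=s*d; print(s,d,f.round(2),bot.get_obs()['eef_pos'].round(4))
    line(tubp(X,0,.014),TY,0,.05)
print('centre y',(lim[1]+lim[-1])/2, bot.get_obs()['time_s'])
E
```

```text
8.1917
free [-0.06 -0.11 -1.97]
0.05 [ 0.28 -0.28 -0.13]
0.03 [ 0.35 -0.16  0.04]
0.014 [-0.07  0.05  0.15]
1 0.009000000000000001 [ 0.43 -1.3   0.27] [0.3625 0.3891 0.0934]
-1 0.005 [-0.98  3.59  0.86] [0.3641 0.3763 0.0938]
centre y 0.0020000000000000005 16.075
```

```bash
sed -i '/^OFF=np.array(\[-.006,0,.0795/a def tubp(x,y,z,Y0=.0022):\n    a=np.radians(TY); y=y+Y0; return np.array([TUB[0]+x*np.cos(a)-y*np.sin(a),TUB[1]+x*np.sin(a)+y*np.cos(a),z])' h.py; python3 - <<'E'
from h import *
X=-.093
f0=tubF(F()) ; print(f0.round(2))
for z in np.arange(.008,.001,-.001):
    line(tubp(X,0,z),TY,0,.05); f=tubF(F(2))-f0
    if f[2]>1.5: break
print('floor',z,f.round(2),bot.get_obs()['eef_pos'].round(4))
for x in(-.06,-.03,0,.012):
    line(tubp(x,0,z),TY,0,.08); f=tubF(F(2))-f0; print(x,f.round(2))
    if abs(f).max()>12: break
if abs(f).max()<=12:
  for x in np.arange(.014,.034,.002):
    line(tubp(x,0,z),TY,0,.05); f=tubF(F(2))-f0; print(round(x,3),f.round(2))
    if f[0]<-5: break
o=bot.get_obs(); print(o['time_s'],o['eef_pos'].round(4),o['ee_rot'].round(2))
im=bot.capture('side'); cv2.imwrite('pics/slide.png',cv2.resize(im[340:480,160:380],(660,420),interpolation=2)[:,:,::-1])
E
```

```text
[ 0.37 -0.19 -1.87]
floor 0.004 [-2.43 -0.93  7.3 ] [0.3634 0.3828 0.0845]
-0.06 [0.95 0.05 6.68]
-0.03 [-1.3  -0.07  8.68]
0 [-1.42  0.3   8.92]
0.012 [-2.31 -0.03  9.11]
0.014 [-5.61 -0.09 11.66]
20.2833 [0.4681 0.3939 0.0845] [-8.985e+01 -2.000e-02  9.578e+01]
```

View pics/slide.png

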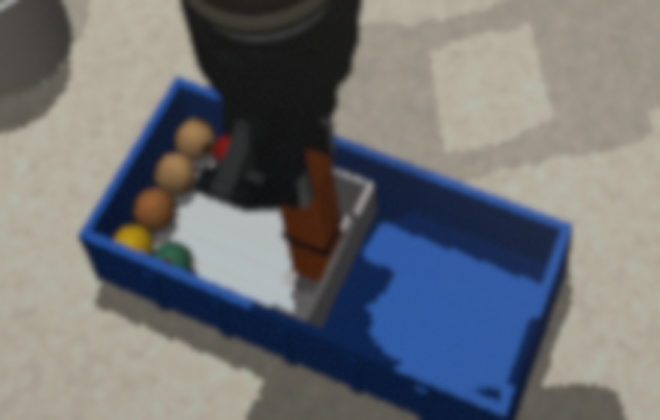

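The scoop has reached the beads: four lie along the far wall, with green and red just behind on the lip. I'll keep pushing the lip under them, watching the force.

```bash
python3 - <<'E'
from h import *
f0=np.array([.37,-.19,-1.87])
for x in np.arange(.016,.036,.002):
    line(tubp(x,0,.0045),TY,0,.05); f=tubF(F(2))-f0; o=bot.get_obs(); print(round(x,3),f.round(2),o['eef_pos'].round(4),round(float(o['ee_rot'][0]),2))
    if f[0]<-14: break
print(o['time_s'])
im=bot.capture('side'); cv2.imwrite('pics/slide2.png',cv2.resize(im[350:470,170:310],(700,600),interpolation=2)[:,:,::-1])
E
```

```text
0.016 [-5.4   0.04  9.08] [0.4701 0.3939 0.0845] -89.85
0.018 [-7.1   0.28 10.69] [0.4711 0.3939 0.0845] -89.72
0.02 [-6.33  0.35 11.27] [0.4732 0.3941 0.0845] -89.74
0.022 [-5.67  0.48 10.06] [0.4757 0.3944 0.0845] -89.8
0.024 [-5.08  0.   10.64] [0.4777 0.3945 0.0845] -89.81
0.026 [-5.7   0.08  9.73] [0.4798 0.3948 0.0845] -89.81
0.028 [-7.67  0.54 11.66] [0.4806 0.3948 0.0845] -89.67
0.03 [-11.91  -0.36  14.99] [0.4807 0.3947 0.0846] -89.45
0.032 [-15.63  -0.6   18.78] [0.4812 0.3947 0.0851] -89.27
23.1833
```

View pics/slide2.png

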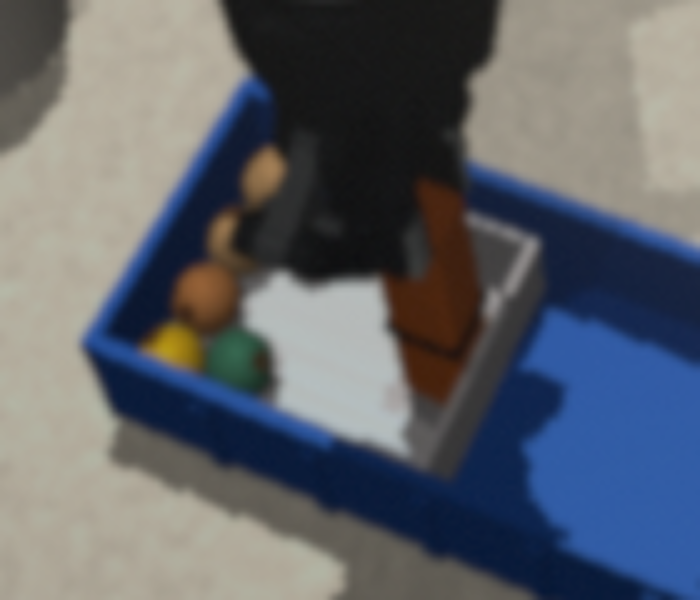

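The lip has met the far wall (force rises from x≈.028) and every bead is over the pan. I'll tilt the mouth up along the wall so they roll back.

```bash
python3 - <<'E'
from h import *
f0=np.array([.37,-.19,-1.87])
line(tubp(.0275,0,.005),TY,0,.05)
for t in(6,12,18,24,28):
    zb=.005; line(tubp(.0275+.094-.0015*t/6,0,zb+.116*np.sin(np.radians(t))+.001),TY,t,.04,LIP)
    f=tubF(F(2))-f0; print(t,f.round(2))
    if abs(f).max()>20: break
bot.pause(.5)
o=bot.get_obs(); print(o['time_s'],o['eef_pos'].round(4),o['ee_rot'].round(2))
im=bot.capture('side'); im2=bot.capture('top'); 
W=np.hstack([cv2.resize(im[340:470,170:310],(560,520),interpolation=2),cv2.resize(im2[222:326,160:216],(240,520),interpolation=2)])
cv2.imwrite('pics/tilt.png',W[:,:,::-1])
E
```

```text
6 [-0.1   0.06 -0.66]
12 [ 0.42  0.61 -0.61]
18 [-0.63  0.47 -0.38]
24 [-0.64  0.35 -0.67]
28 [ 0.21 -0.33 -0.04]
26.0167 [0.4508 0.3915 0.0837] [-1.18e+02  1.00e-02  9.58e+01]
```

View pics/tilt.png

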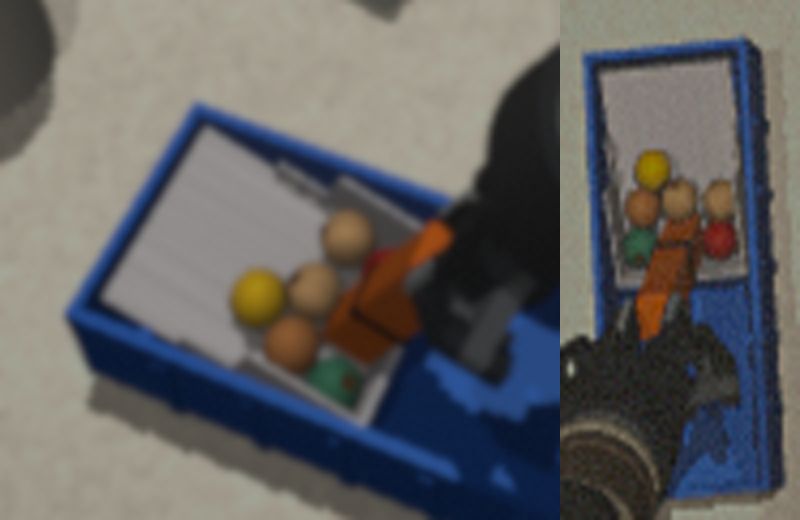

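All six beads have settled in the walled rear of the pan. I'll lift straight up, turn the scoop radial, swing only joint 1 so the tilt holds, and stop above the carton.

```bash
cat >> h.py <<'E'
CAR=np.array([.479,-.394])
E
python3 - <<'E'
from h import *
o=bot.get_obs(); p=o['eef_pos'].copy(); R0=o['ee_rot'].copy()
p[2]+=.15; bot.servo_line(p,speed=.15)
az=np.degrees(np.arctan2(p[1],p[0])); R=pose([0,0,0],az,28)[1]
bot.servo_line(p,R,speed=.1) if False else bot.reach(p,R)
j=bot.get_obs()['joint_positions']; print(j.round(1),bot.get_obs()['time_s'])
azc=np.degrees(np.arctan2(CAR[1],CAR[0]))
for d in np.linspace(0,azc-az,4)[1:]:
    k=j.copy(); k[0]+=d; bot.move_joints(k)
o=bot.get_obs(); print(o['time_s'],o['eef_pos'].round(4),o['ee_rot'].round(2),azc)
im=bot.capture('side'); im2=bot.capture('top'); q=proj('side',o['eef_pos'])[0].astype(int); print(q)
W=np.hstack([cv2.resize(im[80:230,330:480],(400,400),interpolation=2),cv2.resize(im2[220:320,410:510],(400,400),interpolation=2)])
cv2.imwrite('pics/over.png',W[:,:,::-1])
E
```

```text
[ 35.2  -3.7 118.6   4.4  37.4 -98.6] 28.3167
31.4167 [ 0.4612 -0.3779  0.2326] [-1.1787e+02 -3.0000e-02  5.0630e+01] -39.43890203417791
[425 111]
```

View pics/over.png

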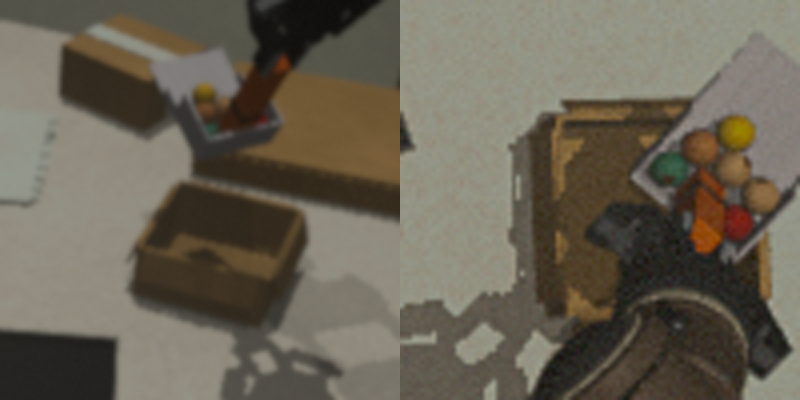

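All six are still aboard above the carton. Pouring slowly now, with the lip at the carton's middle and below the rim.

```bash
python3 - <<'E'
from h import *
az=np.degrees(np.arctan2(CAR[1],CAR[0])); u=np.array([np.cos(np.radians(az)),np.sin(np.radians(az))])
L=CAR-.012*u
for t,z,v in((20,.15,.12),(6,.09,.1),(-6,.07,.06),(-14,.055,.05),(-25,.05,.05),(-36,.05,.06)):
    line([*L,z],az,t,v,LIP)
bot.pause(.5)
o=bot.get_obs(); print(o['time_s'],o['ft_force'])
line([*(L-.01*u),.12],az,-30,.12,LIP)
line([*(L-.06*u),.22],az,0,.15,LIP)
print(bot.get_obs()['time_s'])
im=bot.capture('side'); im2=bot.capture('top')
W=np.hstack([cv2.resize(im[120:220,360:460],(400,400),interpolation=2),cv2.resize(im2[220:320,410:510],(400,400),interpolation=2)])
cv2.imwrite('pics/pour.png',W[:,:,::-1])
E
```

```text
35.6417 [ 0.65411556  0.39954236 -2.67123914]
37.325
```

View pics/pour.png

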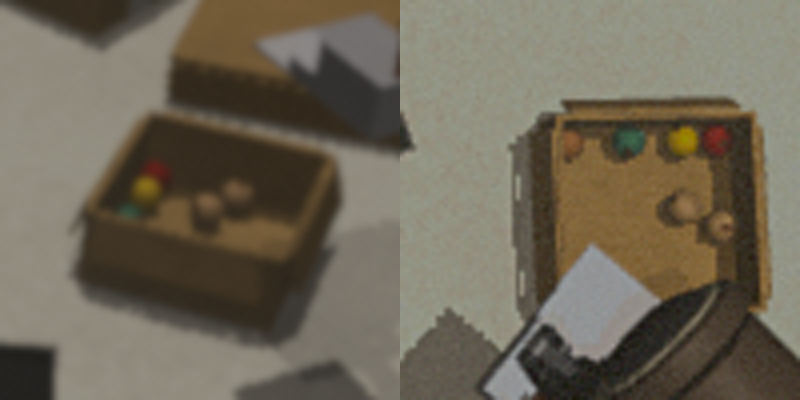

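The top view shows all six beads in the carton and the pan empty. Now I'll return the scoop to its tray.

```bash
python3 - <<'E'
from h import *
H=np.array([.538,-.1715]); R=pose([0,0,0],SY,0)[1]
bot.reach([*H,.24],R); bot.servo_line([*H,.115],R,speed=.2); f0=F(4); print(f0.round(2))
bot.servo_line([*H,.09],R,speed=.08)
for z in np.arange(.088,.078,-.001):
    bot.servo_line([*H,z],R,speed=.05); f=F(2)-f0
    if f[2]>1.5 or abs(f).max()>5: break
print('contact',z,f.round(2),bot.get_obs()['eef_pos'].round(4))
bot.set_gripper(.085); bot.pause(.2); bot.servo_line([*H,.2],R,speed=.15)
# clear for the camera, toward the console, fingers shut above yellow
Y=np.array([.5865,.2053]); G=np.array([.5773,.1015])
bot.set_gripper(0.0)
bot.reach([*Y,.15],pose([0,0,0],-5,0)[1])
o=bot.get_obs(); print(o['time_s'],o['eef_pos'],o['joint_positions'].round(1))
im=bot.capture('side'); im2=bot.capture('top')
W=np.hstack([cv2.resize(im[165:245,305:385],(400,400),interpolation=2),cv2.resize(im2[200:280,345:425],(400,400),interpolation=2)])
cv2.imwrite('pics/back.png',W[:,:,::-1])
E
```

```text
[ 0.18 -0.12 -1.71]
contact 0.08399999999999999 [-1.89 -0.26  3.62] [ 0.5382 -0.1717  0.0844]
45.2583 [0.58682011 0.20444502 0.15015827] [ 15.2  20.1  96.5  -0.   63.4 -69.7]
```

View pics/back.png

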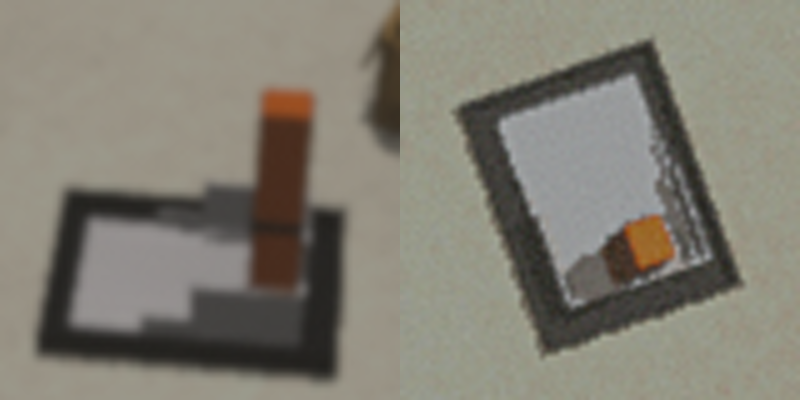

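The scoop stands flat in its tray, just as it started. Now I'll press yellow, then green, feeling for contact and full travel.

```bash
python3 - <<'E'
from h import *
R=pose([0,0,0],-5,0)[1]
for n,K in(('yellow',[.5865,.2053]),('green',[.5773,.1015])):
    bot.reach([*K,.09],R); bot.servo_line([*K,.048],R,speed=.12); f0=F(4); z0=None
    for z in np.arange(.046,.012,-.001):
        bot.servo_line([*K,z],R,speed=.05); f=F(1)-f0; e=bot.get_obs()['eef_pos'][2]
        print(round(z,3),round(e,4),f.round(1))
        if f[2]>11: break
    bot.pause(.15)
    bot.servo_line([*K,.09],R,speed=.12); bot.pause(.1); print(n,bot.get_obs()['time_s'])
E
```

```text
0.046 0.0463 [-0.   0.3 -0.6]
0.045 0.0449 [-0.2 -0.4 -0.9]
0.044 0.0439 [-0.7  0.1 -1. ]
0.043 0.0429 [ 0.   0.4 -0.7]
0.042 0.0419 [ 0.1  0.3 -1. ]
0.041 0.0409 [ 0.5 -0.9 -0.5]
0.04 0.0399 [ 0.6 -0.6  0.3]
0.039 0.0389 [ 0.2 -0.9  0.1]
0.038 0.0379 [-0.5 -0.1 -0.4]
0.037 0.0369 [-0.8  0.3  0.6]
0.036 0.0359 [ 0.1 -0.2 -1.2]
0.035 0.0349 [-0.1 -0.9 -0.6]
0.034 0.0339 [-0.1 -0.5 -0.7]
0.033 0.0329 [-0.3 -1.  -1.4]
0.032 0.0319 [ 0.5  0.1 -1. ]
0.031 0.0309 [-0.   0.6 -0. ]
0.03 0.0299 [-0.1  0.1 -0.6]
0.029 0.0289 [-0.1 -0.5 -0.9]
0.028 0.0279 [ 0.1  0.1 -1. ]
0.027 0.0269 [ 0.2 -0.7 -0.6]
0.026 0.0259 [0.8 0.2 0.4]
0.025 0.0249 [-0.3  0.4 -0.4]
0.024 0.0239 [ 0.1 -0.6 -1.4]
0.023 0.0229 [-0.  -1.2 -0.6]
0.022 0.0219 [-0.9  0.2  0.5]
0.021 0.0209 [-0.9 -0.2 -0.5]
0.02 0.0199 [-0.4  0.3 -0.4]
0.019 0.0189 [ 0.8 -0.2 -1.1]
0.018 0.0179 [-0.  -0.7  0.1]
0.017 0.0169 [-0.8  0.  -0.8]
0.016 0.0159 [ 0.1 -0.  -0.4]
0.015 0.0149 [-1.   0.1 -0. ]
0.014 0.0139 [-0.7  0.1 -0.6]
0.013 0.013 [ 0.3  0.4 -0.3]
yellow 57.0167
0.046 0.0463 [-0.   0.2  0.8]
0.045 0.045 [0.2 0.3 0.4]
0.044 0.0439 [ 0
[... 212 characters left out ...]

0.036 0.036 [-0.1  0.3  0.7]
0.035 0.0349 [ 0.5  0.8 -0.1]
0.034 0.0339 [-0.1  0.6  0.3]
0.033 0.0329 [-0.4  0.5  0. ]
0.032 0.0319 [0.6 0.2 0.9]
0.031 0.0309 [0.4 0.  0.1]
0.03 0.0299 [0.1 0.3 0.1]
0.029 0.0289 [0.  0.5 0.2]
0.028 0.0279 [-0.   0.4  0.1]
0.027 0.027 [ 0.6 -1.   0.7]
0.026 0.0259 [ 0.5 -0.9  0.2]
0.025 0.0249 [1.4 0.  0.9]
0.024 0.0239 [ 0.2  0.5 -0.9]
0.023 0.0229 [ 0.2  1.1 -0.4]
0.022 0.0219 [-0.1 -0.6  0.3]
0.021 0.0209 [0.  0.2 0.2]
0.02 0.0199 [ 0.4 -0.  -0.1]
0.019 0.0189 [-0.4  0.4  0.1]
0.018 0.018 [0.5 0.  0.2]
0.017 0.0169 [0.2 0.3 0. ]
0.016 0.0159 [0.5 0.3 0.1]
0.015 0.0149 [-0.4  0.1 -0.2]
0.014 0.0139 [ 0.8  0.7 -0.1]
0.013 0.013 [ 1.  -0.3 -0.4]
green 68.825
```

There was no contact at either key, and only 3 s remain. I'll check the state before spending any more of it (`get_obs` should cost no time).

```bash
python3 - <<'E'
from h import *
o=bot.get_obs(); print(o)
print(bot.get_obs()['time_s'])
E
```

```text
{'time_s': 68.825, 'joint_positions': array([ 5.71294328e+00,  2.07504425e+01,  1.03687799e+02,  8.13576178e-05,
        5.57069066e+01, -7.92825337e+01]), 'qvel': array([-0.00868609,  0.19063093, -0.07175144, -0.05434604, -0.09865164,
        0.09548155]), 'tau': array([ 5.47054624e-04, -4.05872333e+01, -2.42826140e+01, -2.49329014e-04,
       -5.43192422e-03,  4.56272673e-07]), 'eef_pos': array([0.57611635, 0.10135305, 0.08871759]), 'ee_rot': array([-8.98573717e+01,  2.69266093e-02,  8.49954645e+01]), 'ft_force': array([ 0.86180514, -0.08626871, -0.20743093]), 'moment': array([-0.03449296, -0.01348307, -0.01567829]), 'grip_width': 5.279245636047613e-05}
68.825
```

The fingers are shut, yet there was no contact at z=13 mm inside a 22 mm slab. One side picture (0.05 s), compared with the first, should show where the fingertip really is.

```bash
python3 - <<'E'
from h import *
im=bot.capture('side').copy(); cv2.imwrite('pics/full_key.png',im[:,:,::-1])
o=bot.get_obs(); e=o['eef_pos']
print(o['time_s'],'proj eef',proj('side',e),'keys',proj('side',[[.5865,.2053,.03],[.5773,.1015,.03]]))
print(cast('top',[(255.4,232.1),(292.3,235.7)],.03),cast('side',[(264.3,312.8),(293.3,280.5)],.03))
s=cv2.cvtColor(cv2.imread('pics/side0.png'),cv2.COLOR_BGR2RGB)
c=lambda a:cv2.resize(a[200:350,220:350],(400,462),interpolation=2)
W=np.hstack([c(im),c(s)]); cv2.imwrite('pics/key.png',W[:,:,::-1])
E
```

```text
68.875 proj eef [[292.07054971 263.42108565]] keys [[263.97879828 314.76129461]
 [292.71830577 281.79890706]]
[[0.58829861 0.20650756 0.03      ]
 [0.57927725 0.10232391 0.03      ]] [[0.58852322 0.20078048 0.03      ]
 [0.57798549 0.09765979 0.03      ]]
```

View pics/key.png

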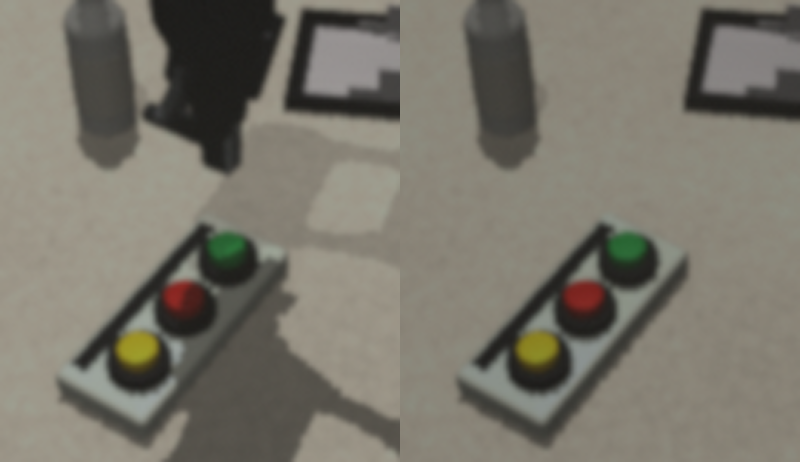

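The fingertip appears at row ~256, where the TCP should project to row 263. So the shut tips end about 24 mm above the reported TCP, and at z=.013 they stopped just short of the keys. The keys are where I measured them. I have 3.1 s left, so I'll run a tight press sequence that checks force between moves at no time cost.

```bash
python3 - <<'E'
from cell import bot
Y=[.5875,.2045]; G=[.5780,.1005]; log=[]
def ln(K,z,v):
    bot.servo_line([*K,z],speed=v); o=bot.get_obs(); log.append((o['time_s'],z,o['eef_pos'].round(4).tolist(),o['ft_force'].round(1).tolist())); return o['ft_force'][2]
zp=.003
ln(Y,.016,.5)
while ln(Y,zp,.15)<5 and zp>-.010: zp-=.004
ln(Y,.016,.2); ln(G,.016,.4)
z=zp
while ln(G,z,.15)<5 and z>-.012: z-=.003
ln(G,.02,.2)
bot.sign_off()
for l in log: print(l)
print(bot.get_obs()['time_s'])
E
```

```text
the job is handed in; nothing more can be done
(69.2833, 0.016, [0.5858, 0.206, 0.0137], [-1.0, 0.3, 0.7])
(69.5333, 0.003, [0.5904, 0.2052, 0.0069], [-2.6, 3.3, 10.2])
(69.7833, 0.016, [0.5892, 0.2035, 0.0177], [-0.7, -1.0, -0.1])
(70.1917, 0.016, [0.5769, 0.098, 0.0151], [-0.3, 0.1, 0.6])
(70.4417, 0.003, [0.5809, 0.1002, 0.0067], [-4.3, -4.8, 18.8])
(70.6917, 0.02, [0.5794, 0.1017, 0.021], [-0.4, 0.3, -0.4])
the job is handed in; nothing more can be done
```

The order is filled and I handed the job in at 70.7 s of the 72 s allowed. `sign_off` reports no verdict, so success isn't confirmed.

**What I did**
- **Beads:** I centred the scoop in the tub by feeling its side walls, slid it under the beads to the far wall and tilted the mouth up. All six beads went to the carton in one load.
- **Scoop:** I set it back in its tray and let go.
- **Keys:** I pressed yellow and let it go, then did the same with green, using shut fingers.

**What the last checks showed**
- **Carton:** after the pour, the top view showed all six beads inside and an empty pan.
- **Tray:** after release, both views showed the scoop standing flat, placed as it was at the start.
- **Keys:** the upward force was 10 N on yellow and 19 N on green, and about 0 N after each release. Full travel takes about 5 N, so both should have gone fully down, but I didn't see the key travel itself. The fingers pressed only on yellow and green, never above red.
- **End state:** the fingers were clear of everything. I took no pictures after the presses, and didn't check the bottle, dispenser and mug up close at the end.

**What disagreed**
- **Missed first presses:** my first attempt at both keys made no contact down to z = 13 mm and used about 23 s. A picture then showed the shut fingertips about 24 mm higher than the reported TCP. I corrected for that in the final presses.
- **Tub position:** the wall contacts put the tub's centre line about 2 mm from where the cameras had it, and I corrected for that too.

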